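# Bedtime sweep of the night-lamp switches

## Robot

A 6-joint arm with a two-finger parallel gripper is mounted at the origin on the work surface. World frame = base frame: x ahead of the robot, y to its left, z up, the work surface at z = 0. Lengths are in mm, angles in degrees, forces in N, time in s.
With the tool pointing down it reaches from about 350 to 850 mm from the base axis. Payload 8.1 kg.
Tool frame: the origin (TCP) lies midway between the tips of the shut fingers; the grasp point (between the pads) lies 19 mm behind it; z points along the fingers, y is the direction in which the jaws open and shut (so a half turn about z gives the same grasp; the last joint's range is limited). The gripper opens to 85 mm and grips with 20 to 120 N. Pads are 22 mm wide; open, the fingers measure 114 mm over their backs; the gripper's body (76 mm by 85 mm) begins 54 mm behind the grasp point. The pads swing forward as they close: fully open they stand 13 mm farther back than shut.
Start: joints at [-74.45, 7.471, 85.268, -0, 87.261, -4.893], TCP at [209.587, -562.209, 231.292] pointing down, gripper open.
Joint ranges: [-169.43, 169.43], [-51.17, 129.36], [1.28, 143.12], [-76.62, 256.62], [0, 156.53], [-152.29, 152.29]. Speed limits (degrees/s): [136.94, 136.94, 159.86, 180, 180, 180].

## Interface

Orientations are given as [roll, pitch, yaw] about the fixed x, y, z axes, in that order (R = Rz(yaw) Ry(pitch) Rx(roll)).
In Python, from bench import telemetry, snapshot, camera_params, job gives the robot as it stands. The module is installed in compiled form; this text tells all that it offers.
- The arm moves only by the shell command python3 -m jog 'ROWS' [FORCE]. ROWS is JSON, a list that holds one entry, the list of rows, each a list of 7 numbers: the shift along the tool's x, y, z in units of 50 mm (1.0 is 50 mm), then the turn, a rotation vector about the tool's x, y, z in units of 2 pi rad (1.0 is 2 pi rad), then the opening, from 0 (shut) to 1 (fully open). In form: [[[dx, dy, dz, rx, ry, rz, claw], ...]]. A call has 1 to 12 rows; each row shifts and turns the commanded pose from where the row before left it, along the tool's axes as they then stand; what a row does not reach is not made up. A row lasts 1/8 s, in which the tool goes at most 62.5 mm and 10.7 degrees, less where a joint would pass 70% of its speed; a pose out of reach is approached as far as the arm can. A call with a number of a shift or a turn outside -1 to 1 is refused whole. A call with a gripper value outside its range is refused whole. The fingers move at their own pace and stop on an object; FORCE is the grip in N (left out, the last holds). Time passes only in rows, so rows that do not move let the fingers close. It gives the time, the measured TCP pose, the force and the opening at its end, in the units of the state.
- telemetry.sense(): the state, without advancing time (a new reading comes with each control period).
- snapshot(name): name is "side" or "top"; returns (picture, depth): 480x640x3 uint8, red, green, blue; 480x640 float32, mm along the optical axis (not along the pixel's ray), 0 where there is no reading.
- camera_params(name): a dict with "K" (3x3 intrinsics, pixels), "extrinsics" (4x4, takes a point from camera to world coordinates). Camera axes: x right, y down, z forward; pixel columns grow to the right and rows downward; lengths in mm; the calibration is good to about 2 mm. A picture is of the moment at which its call begins. camera_params takes no time and is no camera call.
- job.hand_in(): hands the job in, once; it reports no verdict.
The state is a dict: "time": time; "joint_pos": joint angles; "qd": joint speeds; "joint_efforts": joint torques, N m; "tool_pos": TCP position; "tcp_rot": TCP orientation; "ft_force": force on the tool from outside, world axes, zero at the start; "wrist_torque": the same for the moment, N m; "finger_gap": finger opening in mm.
Only numpy, scipy, OpenCV 4.12 (cv2) and the standard library are available. Lean on these libraries where they do the work, as an engineer would, in place of code of your own. Each camera call takes 0.05 s, during which the arm holds its last target. There are 200 camera calls.

## Task

It is bedtime: switch off the night lamps by sweeping all four orange toggles well over towards the red dot in one finger drag along their bank, starting at the green-dot end and not lifting the finger clear of the row until the last one is over. Do not touch the other bank, with the blue toggles (the fans stay on), and leave the helicopter, the abacus and the snow globe where they stand.

Things in the scene. Friction and masses are not known exactly. Their poses are not given: they have to be found in the camera images.
- night_bank: white switch bank with ORANGE toggles: housing 64 (its x) by 224 (its y) by 30 mm high, fixed to the bench. Origin: centre of the underside, on the bench; z up. Four toggles on the centre line along y, at y = -69, -23, +23, +69 mm; they swing only along the row. Green dot at the -y end, red dot at the +y end, 99 mm from the centre
- night1 (a joint): orange paddle toggle 1 from the green-dot end, hinged 30 mm above the bench at bank y = -69 mm; 42 mm long, 20 mm wide (bank x), head 10 mm thick. Rad: 0 = on (leaning 10 deg from upright to the green dot, top 72 mm above bench), grows towards the red dot, stop 1.3 (65 deg past upright, top 50 mm). Off beyond 0.55. Stays where left; about 1 N at the tip moves it
- night2 (a joint): orange paddle toggle 2 from the green-dot end, hinged 30 mm above the bench at bank y = -23 mm; 42 mm long, 20 mm wide (bank x), head 10 mm thick. Rad: 0 = on (leaning 10 deg from upright to the green dot, top 72 mm above bench), grows towards the red dot, stop 1.3 (65 deg past upright, top 50 mm). Off beyond 0.55. Stays where left; about 1 N at the tip moves it
- night3 (a joint): orange paddle toggle 3 from the green-dot end, hinged 30 mm above the bench at bank y = 23 mm; 42 mm long, 20 mm wide (bank x), head 10 mm thick. Rad: 0 = on (leaning 10 deg from upright to the green dot, top 72 mm above bench), grows towards the red dot, stop 1.3 (65 deg past upright, top 50 mm). Off beyond 0.55. Stays where left; about 1 N at the tip moves it
- night4 (a joint): orange paddle toggle 4 from the green-dot end, hinged 30 mm above the bench at bank y = 69 mm; 42 mm long, 20 mm wide (bank x), head 10 mm thick. Rad: 0 = on (leaning 10 deg from upright to the green dot, top 72 mm above bench), grows towards the red dot, stop 1.3 (65 deg past upright, top 50 mm). Off beyond 0.55. Stays where left; about 1 N at the tip moves it
- fan_bank: white switch bank with BLUE toggles, same build and size as night_bank, origin and axes alike; all its toggles stand on; not to be touched
- helicopter: loose red plastic toy helicopter with yellow rotor, 150 mm rotor span, 190 mm long, 85 mm high; origin on the bench under the rotor axis, tail along +x; bystander
- abacus: loose upright wooden abacus frame with coloured beads, 158 mm wide (x), 70 mm deep at the feet (y), 131 mm high; origin on the bench under its centre; bystander
- snow_globe: loose glass snow globe on a round dark wooden foot, 72 mm across, 92 mm high; origin on the bench under its centre; bystander

How it is judged (in metres and radians):
On the way, in this order (a step that is already met when the one before it is completed fails the run):
1. the first toggle, at the green-dot end, is swept over (value of joint night1 above 0.55 rad and value of joint night4 below 0.55 rad), for 0.02 s.
2. the last toggle, at the red-dot end, is swept over (value of joint night4 above 0.55 rad), for 0.02 s.
At the end, for the whole second after the job is handed in: all four orange toggles are laid over towards the red dot, each past 0.55 rad (value of joint each of night1, night2, night3, night4 above 0.55 rad); the robot touches nothing.
It fails at once if the finger is lifted clear of the row (grasp point over 120 mm above the bench) while some orange toggles are over and others are not (value of joint any of night1, night2, night3, night4 above 0.55 rad and value of joint any of night1, night2, night3, night4 below 0.55 rad and height (world z) of the grasp point above 0.12 m).
It fails at once if the robot touches the bank with the blue toggles (contact force between any of the fingers, the arm and fan_bank above 0.5 N).
It fails at once if the helicopter, abacus or snow globe is moved more than 30 mm or tipped over (distance of any of helicopter, abacus, snow_globe from where it was at the start of the episode above 0.03 m or angle between any of helicopter, abacus, snow_globe's own z axis and vertical above 0.4 rad).
It also fails if it takes over 29 s, if anything falls off the work surface, if the arm or the gripper's body presses on something with over 40 N, if the wrist force passes 120 N, or if a joint passes its speed limit or range.

## Working session

There is one attempt and no reset: what is moved stays moved. The work goes in short steps, Python scripts to look and compute and a shell command to move; the robot and the scene stay as the last step left them, time stands still between calls to the robot, and variables do not carry over. Pictures are saved under pics/ and viewed, about 8 in all and at most 12, crops included, and the job is handed in when it is done.

```bash
mkdir -p pics
python3 - <<'E'
from bench import telemetry,snapshot,camera_params
import cv2,numpy as np
for n in("top","side"):
    p,d=snapshot(n); np.savez(f"{n}0.npz",p=p,d=d); cv2.imwrite(f"pics/{n}0.png",p[:,:,::-1])
    c=camera_params(n); print(n,np.round(c["K"],1).tolist(),np.round(c["extrinsics"],3).tolist())
print(telemetry.sense())
E
```

```text
top [[490.9, 0.0, 316.1], [0.0, 490.9, 240.9], [0.0, 0.0, 1.0]] [[0.011, -0.996, 0.092, 485.877], [-1.0, -0.012, -0.015, 6.229], [0.016, -0.092, -0.996, 1084.527], [0.0, 0.0, 0.0, 1.0]]
side [[480.7, 0.0, 324.8], [0.0, 480.7, 240.7], [0.0, 0.0, 1.0]] [[-0.953, -0.231, 0.194, 369.652], [-0.301, 0.704, -0.643, 792.994], [0.012, -0.671, -0.741, 938.102], [0.0, 0.0, 0.0, 1.0]]
{'time': 0.1, 'joint_pos': array([-7.44491890e+01,  7.51377460e+00,  8.53256580e+01, -1.02152756e-04,
        8.72615271e+01, -4.89277945e+00]), 'qd': array([ 0.01344433, -0.10462493, -0.08409565,  0.10331071, -0.06626879,
       -0.09022202]), 'joint_efforts': array([ 2.34117644e-03, -5.70954788e+01, -5.01939225e+01, -1.08240138e-04,
        8.16558022e-03,  2.61249062e-05]), 'tool_pos': array([ 209.45466667, -561.70029892,  230.29303239]), 'tcp_rot': array([-1.79899399e+02, -8.50932948e-03,  2.04435879e+01]), 'ft_force': array([ 0.0515736 ,  0.39922456, -1.29540157]), 'wrist_torque': array([ 0.01606124, -0.02807481, -0.00399568]), 'finger_gap': 84.95793250899298}
```

View pics/top0.png

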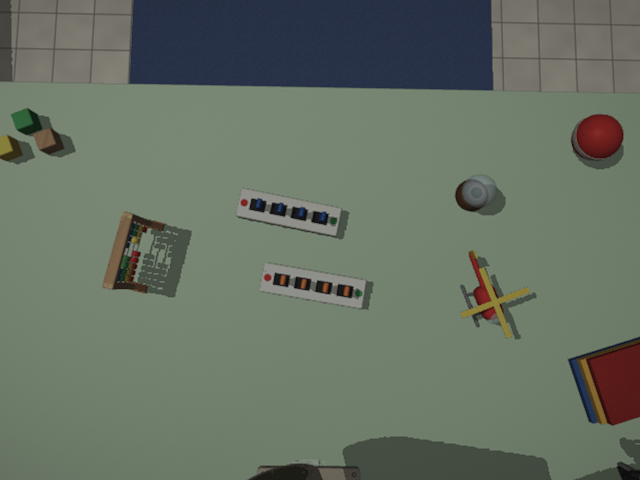

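View pics/side0.png

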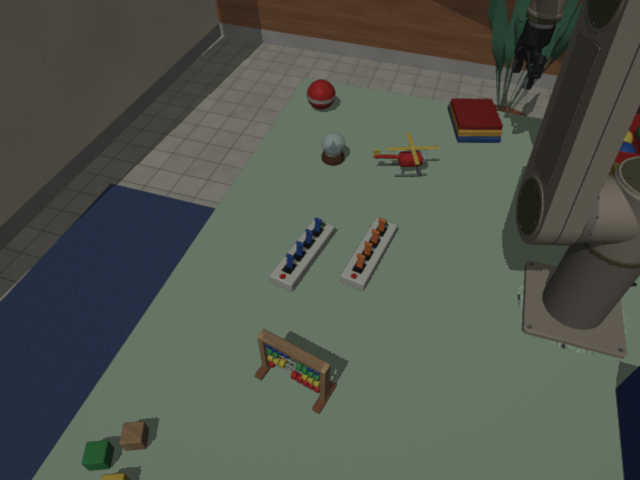

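The top view shows the orange bank with its red dot at about (267,277) and green dot at about (358,293). The blue bank lies farther out at about (290,212), the helicopter is at (490,300), the globe at (475,193) and the abacus at (135,255). The side view agrees. Next I measure the dots.

```bash
cat > h.py <<'E'
import cv2,numpy as np
from bench import camera_params
def ray(n,uv,z):
    c=camera_params(n);E=c["extrinsics"];d=E[:3,:3]@np.linalg.solve(c["K"],[uv[0],uv[1],1.])
    o=E[:3,3];return o+d*(z-o[2])/d[2]
def blobs(img,lo,hi,box,mn=8):
    h=cv2.cvtColor(img,cv2.COLOR_RGB2HSV);m=cv2.inRange(h,lo,hi)
    k=np.zeros_like(m);x0,y0,x1,y1=box;k[y0:y1,x0:x1]=m[y0:y1,x0:x1]
    n,_,s,c=cv2.connectedComponentsWithStats(k)
    return [(c[i],s[i,4]) for i in range(1,n) if s[i,4]>=mn]
E
python3 - <<'E'
from h import *
B={"top":(250,255,375,315),"side":(335,205,402,295)}
for n in B:
    p=np.load(f"{n}0.npz")["p"]
    for nm,lo,hi,z in(("red",(0,130,60),(4,255,255),30),("red2",(174,130,60),(180,255,255),30),("green",(55,90,30),(85,255,255),30),("orange",(6,150,80),(18,255,255),65),):
        for c,a in blobs(p,lo,hi,B[n]): print(n,nm,c.round(1),a,ray(n,c,z).round(1))
    h=cv2.cvtColor(p,cv2.COLOR_RGB2HSV)
    m=((h[...,1]<40)&(h[...,2]>110)).astype(np.uint8)
    x0,y0,x1,y1=B[n];k=np.zeros_like(m);k[y0:y1,x0:x1]=m[y0:y1,x0:x1]
    cs=max(cv2.findContours(k,0,2)[0],key=cv2.contourArea)
    r=cv2.minAreaRect(cs);print(n,"rect",r,ray(n,r[0],30).round(1))
    for q in cv2.boxPoints(r): print("  ",q.round(1),ray(n,q,30).round(1))
E
```

```text
top red [267.2 277.2] 33 [504.2  93.9  30. ]
top green [358.3 293. ] 32 [ 472.6 -101.4   30. ]
top orange [282.3 279.5] 44 [499.2  59.7  65. ]
top orange [303.1 283.2] 43 [492.   16.6  65. ]
top orange [325. 287.] 44 [484.7 -28.8  65. ]
top orange [346.1 290.7] 44 [477.5 -72.6  65. ]
top rect ((312.0, 284.5), (59.0, 124.0), 90.0) [489.6  -2.2  30. ]
   [250. 255.] [551.3 131.7  30. ]
   [374. 255.] [ 554.5 -135.1   30. ]
   [374. 314.] [ 428.4 -135.1   30. ]
   [250. 314.] [425.8 128.8  30. ]
side red [353.5 275.5] 20 [508.1  91.1  30. ]
side orange [377.8 230.2] 134 [482.7 -39.5  65. ]
side orange [367.3 247.8] 72 [493.3  25.8  65. ]
side orange [360.  260.2] 76 [500.1  69.2  65. ]
side rect ((368.0, 249.5), (89.0, 66.0), 90.0) [495.3  -0.   30. ]
   [335. 205.] [ 620.5 -128.9   30. ]
   [401. 205.] [ 448.7 -185.6   30. ]
   [401. 294.] [388.9 109.4  30. ]
   [335. 294.] [534.7 156.9  30. ]
```

```bash
python3 -m jog '[[[0,0,0,0,0,-0.028,0],[0,0,0,0,0,-0.028,0],[0,0,0,0,0,-0.028,0],[0,0,0,0,0,-0.028,0],[0,0,0,0,0,-0.028,0],[0,0,0,0,0,-0.028,0]]]' 40
python3 -m jog '[[[0.8,0.31,0,0,0,0,0],[0.8,0.31,0,0,0,0,0],[0.8,0.31,0,0,0,0,0],[0.8,0.31,0,0,0,0,0],[0.8,0.31,0,0,0,0,0],[0.8,0.31,0,0,0,0,0],[0.8,0.31,0,0,0,0,0],[0.8,0.31,0,0,0,0,0],[0.8,0.31,0,0,0,0,0],[0.8,0.31,0,0,0,0,0],[0.8,0.31,0,0,0,0,0],[0.8,0.31,0,0,0,0,0]]]'
python3 -m jog '[[[0,0,0,0,0,0,0],[0,0,0,0,0,0,0]]]'
```

```text
time: 0.85
tool_pos: [209.5, -561.9, 230.6]
tcp_rot: [-180.0, -0.1, 81.3]
ft_force: [0.9, 0.2, 0.5]
finger_gap: 0.1
time: 2.35
tool_pos: [469.3, -116.2, 231.0]
tcp_rot: [-180.0, 0.0, 80.9]
ft_force: [0.8, 0.2, 0.0]
finger_gap: 0.0
time: 2.6
tool_pos: [468.6, -117.7, 230.9]
tcp_rot: [-179.9, 0.0, 81.0]
ft_force: [-0.4, -0.6, -0.9]
finger_gap: -0.3
```

```bash
python3 -m jog '[[[0,0.07,0.8,0,0,0,0],[0,0,0.8,0,0,0,0],[0,0,0.8,0,0,0,0],[0,0,0,0,0,0,0],[0,0,0,0,0,0,0]]]'
python3 - <<'E'
from h import *
from bench import snapshot
o=[]
for n,(x,y) in (("top",(230,190)),("side",(300,130))):
    p,_=snapshot(n); o.append(cv2.resize(p[y:y+150,x:x+190,::-1],None,fx=2.1,fy=2.1,interpolation=cv2.INTER_CUBIC))
cv2.imwrite("pics/c1.png",np.clip(np.hstack(o)*1.3,0,255))
E
```

```text
time: 3.22
tool_pos: [472.9, -119.1, 112.9]
tcp_rot: [179.9, 0.0, 80.9]
ft_force: [0.4, -0.3, 1.4]
finger_gap: -0.3[ WARN:0@1.263] global loadsave.cpp:1063 imwrite_ Unsupported depth image for selected encoder is fallbacked to CV_8U.
```

View pics/c1.png

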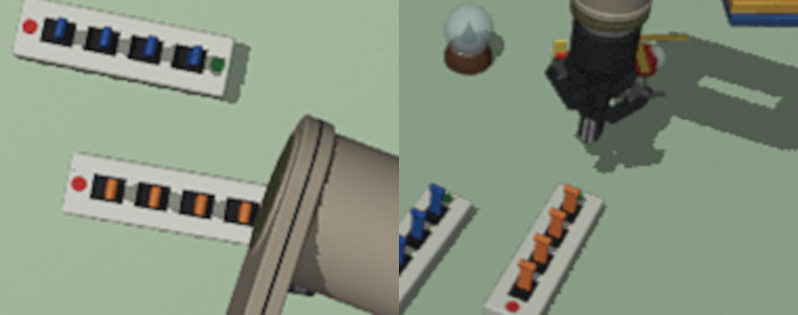

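The close view shows the shut finger hanging behind toggle 1 at the green end. The tip is at about (390,195) in the full side picture, and the four orange toggles still stand on. Next I lower the finger to 55 mm and check it against the row.

```bash
python3 -m jog '[[[0,0,0.58,0,0,0,0],[0,0,0.58,0,0,0,0],[0,0,0,0,0,0,0],[0,0,0,0,0,0,0]]]'
python3 - <<'E'
from h import *
from bench import snapshot,telemetry
p,_=snapshot("side")
c=camera_params("side");E=np.linalg.inv(c["extrinsics"])
t=telemetry.sense()["tool_pos"];q=c["K"]@(E[:3,:3]@t+E[:3,3]);q=q[:2]/q[2];print(t.round(1),q.round(1))
x,y=320,150
o=cv2.resize(p[y:y+150,x:x+120],None,fx=4,fy=4,interpolation=cv2.INTER_CUBIC)
cv2.circle(o,tuple(int(v) for v in (q-[x,y])*4),4,(255,0,255),1)
cv2.imwrite("pics/c2.png",cv2.convertScaleAbs(o[:,:,::-1],alpha=1.4))
E
```

```text
time: 3.82
tool_pos: [473.7, -118.6, 55.3]
tcp_rot: [179.9, 0.0, 80.9]
ft_force: [0.0, -0.1, 0.4]
finger_gap: 0.3
[ 474.  -118.7   55.5] [387.7 212.6]
```

View pics/c2.png

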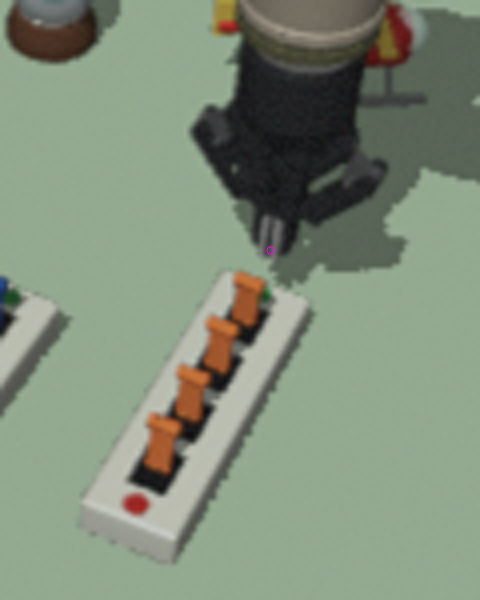

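The drawn TCP (270,250 in the crop) falls on the fingertip and in line with the toggle heads, (250,280) to (165,425). Next is the sweep along tool x, in two calls without lifting.

```bash
python3 -m jog '[[[0.4,0,0,0,0,0,0],[0.4,0,0,0,0,0,0],[0.4,0,0,0,0,0,0],[0.4,0,0,0,0,0,0],[0.4,0,0,0,0,0,0],[0.4,0,0,0,0,0,0]]]'
python3 -m jog '[[[0.4,0,0,0,0,0,0],[0.4,0,0,0,0,0,0],[0.4,0,0,0,0,0,0],[0.4,0,0,0,0,0,0],[0.4,0,0,0,0,0,0],[0.3,0,0,0,0,0,0],[0,0,0,0,0,0,0],[0,0,0,0,0,0,0]]]'
python3 - <<'E'
from h import *
from bench import snapshot
p,_=snapshot("side");x,y=320,150
cv2.imwrite("pics/c3.png",cv2.convertScaleAbs(cv2.resize(p[y:y+150,x:x+120,::-1],None,fx=4,fy=4,interpolation=cv2.INTER_CUBIC),alpha=1.4))
E
```

```text
time: 4.62
tool_pos: [492.9, 0.7, 55.3]
tcp_rot: [179.8, 0.0, 80.9]
ft_force: [-0.7, -0.6, 1.4]
finger_gap: -0.0
time: 5.62
tool_pos: [509.6, 113.5, 53.6]
tcp_rot: [180.0, 0.0, 80.9]
ft_force: [-0.2, 0.2, 0.5]
finger_gap: 0.1
```

View pics/c3.png

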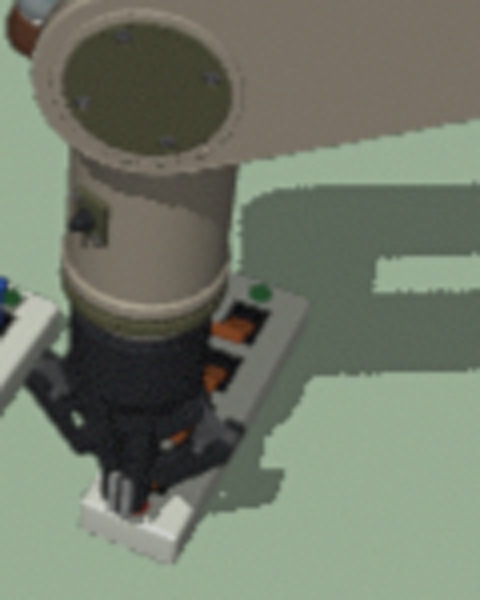

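The finger stands at the red-dot end (125,495), and toggles 1 to 3 lie flat at (235,325), (215,375) and (180,437). Toggle 4 is hidden, so I move on past the end while staying low and look again before lifting.

```bash
python3 -m jog '[[[0.6,0,0,0,0,0,0],[0.8,0,-0.1,0,0,0,0],[0.8,0,-0.1,0,0,0,0],[0.8,0,0,0,0,0,0],[0,0,0,0,0,0,0],[0,0,0,0,0,0,0]]]'
python3 - <<'E'
from h import *
from bench import snapshot
o=[]
for n,(x,y) in (("top",(240,180)),("side",(310,195))):
    p,_=snapshot(n); o.append(cv2.resize(p[y:y+140,x:x+140,::-1],None,fx=2.8,fy=2.8,interpolation=cv2.INTER_CUBIC))
cv2.imwrite("pics/c4.png",cv2.convertScaleAbs(np.hstack(o),alpha=1.4))
E
```

```text
time: 6.42
tool_pos: [532.9, 261.1, 62.9]
tcp_rot: [-180.0, 0.1, 80.9]
ft_force: [1.1, 0.1, -0.3]
finger_gap: -0.2
```

View pics/c4.png

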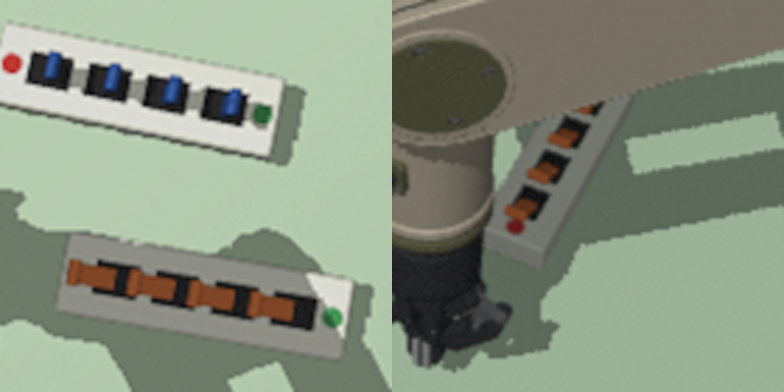

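All four orange toggles lie well over (heads in the top crop at about (75,272) to (258,303)), and the blue ones still stand upright. I lift straight up and hand in.

```bash
python3 -m jog '[[[0,0,-0.8,0,0,0,0],[0,0,-0.8,0,0,0,0],[0,0,-0.8,0,0,0,0],[0,0,0,0,0,0,0],[0,0,0,0,0,0,0]]]'
python3 - <<'E'
from h import *
from bench import snapshot,job,telemetry
p,_=snapshot("top"); cv2.imwrite("pics/end.png",p[:,:,::-1])
for c,a in blobs(p,(5,140,40),(18,255,255),(250,255,375,315)): print(c.round(1),a)
a=np.load("top0.npz")["p"]
for nm,(x0,y0,x1,y1) in dict(fan=(230,180,350,240),heli=(450,240,540,345),globe=(445,165,505,220),abacus=(95,200,190,305)).items():
    print(nm,cv2.absdiff(a,p)[y0:y1,x0:x1].mean().round(2))
print(telemetry.sense()["ft_force"]); print(job.hand_in())
E
```

```text
time: 7.15
tool_pos: [533.1, 261.1, 182.9]
tcp_rot: [-180.0, 0.0, 80.9]
ft_force: [0.1, 0.5, 0.0]
finger_gap: -0.1
[272.5 278.1] 132
[293.1 281.6] 140
[314.7 285.4] 136
[336.1 289.2] 135
fan 10.92
heli 10.4
globe 9.7
abacus 34.24
[-0.97764322 -0.25763855 -0.29427402]
the job is handed in; nothing more can be done
None
```

View pics/end.png

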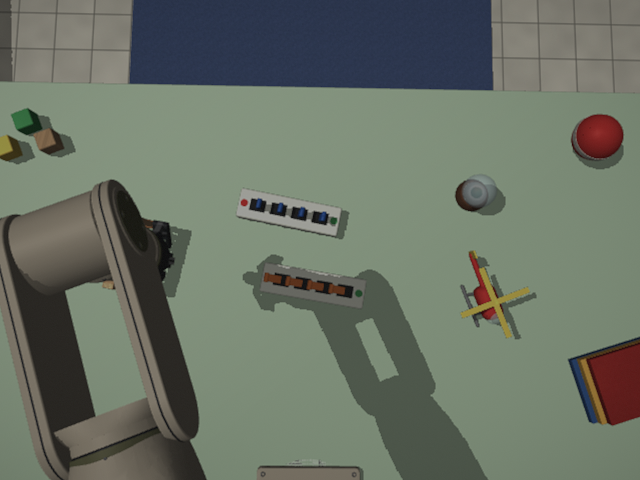

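I swept all four orange toggles over towards the red dot in one low drag with the shut finger and handed the job in at about 7.2 s, well inside the 29 s limit. The drag ran from the green-dot end past the red-dot end. I lifted the finger only after a picture showed toggle 4 lying over.

**Last checks**
- **Orange toggles:** the final top picture shows all four laid well over towards the red dot. I judged this by eye and did not measure the joint angles.
- **Blue bank, helicopter and snow globe:** they look unmoved. The numeric picture comparison was not conclusive; it gave an even difference of about 10 grey levels for all three, probably lighting and shadow.
- **Abacus:** this check failed. The arm hid most of it in the final picture (difference 34), so I could not confirm that it stayed put. The drag's run-out stopped at y = 261 mm, which I estimate leaves about 25 mm between the fingers and the abacus feet at y ≈ 310 mm. I did not measure that gap.
- **Contact forces:** the force readings I saw, one at the end of each move and one at hand-in, stayed under 2 N, so there was no sign of a hard contact. At hand-in the tool stood free at 183 mm height.

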